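# Open the battery pack of a lit wreath

### The arm

A 6-joint arm with a two-finger parallel gripper is mounted at the origin on the work surface. World frame = base frame: x ahead of the robot, y to its left, z up, the work surface at z = 0. Lengths are in m, angles in rad, forces in N, time in s.
With the tool pointing down it reaches from about 0.325 to 0.75 m from the base axis. Payload 7.6 kg.
Tool frame: the origin (TCP) lies midway between the tips of the shut fingers; the grasp point (between the pads) lies 19 mm behind it; z points along the fingers, y is the line along which they close (so a half turn about z gives the same grasp; the last joint's range is limited). The gripper opens to 85 mm and grips with 20 to 120 N. Pads are 22 mm wide; open, the fingers measure 114 mm over their backs; the gripper's body (76 mm by 85 mm) begins 54 mm behind the grasp point. The pads swing forward as they close: fully open they stand 13 mm farther back than shut.
Start: joints at [-0.07, 0.052, 1.401, -0, 1.689, -0.07], TCP at [0.525, 0, 0.231] pointing down, gripper open.
Joint ranges: [-2.9, 2.9], [-0.91, 2.17], [0.12, 2.37], [-1.06, 4.2], [0.26, 2.73], [-2.93, 2.93]. Speed limits (rad/s): [2.57, 2.57, 3.01, 3.14, 3.14, 3.14].

### API

Orientations are given as a rotation vector (axis times angle).
In Python, from station import env gives the robot as it stands.
- The arm moves only by the tool play_rows, never from a script. Its argument "increments" is a list of rows, each a list of 7 numbers: the shift along the tool's x, y, z in cm, then the turn, a rotation vector about the tool's x, y, z in degrees, then the opening, from 0 (shut) to 1 (fully open). A call has 1 to 20 rows; each row shifts and turns the commanded pose from where the row before left it, along the tool's axes as they then stand; what a row does not reach is not made up. A row lasts 1/10 s, in which the tool goes at most 50 mm and 8.59 degrees, less where a joint would pass 70% of its speed; a pose out of reach is approached as far as the arm can. A call with a gripper value outside its range is refused whole. The fingers move at their own pace and stop on an object; "newtons" is the grip in N (left out, the last holds). Time passes only in rows, so rows that do not move let the fingers close. It gives the time, the measured TCP pose, the force, the opening and the grip force at its end, in the units of the state.
- env.sense(): the state, without advancing time (a new reading comes with each control period).
- env.get_image(name): name is "scene" or "side" or "wrist"; returns (picture, depth): 400x640x3 uint8, blue, green, red; 400x640 float32, m along the optical axis (not along the pixel's ray), 0 where there is no reading.
- env.camera_params(name): a dict with "vertical_fov" (degrees; the focal length in pixels is half the picture's height over the tangent of half this angle, whatever the lens; pixels are square), "cx", "cy" (the principal point, pixels), "origin" and "attitude" of the camera in the world. Camera axes: x right, y up, looking along -z (the intrinsics and any distortion apply to the point x, -y, -z); pixel columns grow to the right and rows downward; lengths in m; the calibration is good to about 2 mm. A picture is of the moment at which its call begins: read the wrist's pose just before it. camera_params takes no time and is no camera call; for the wrist camera it gives the pose at the moment of the call.
- env.close_job(): hands the job in; it is judged then, once.
Trained networks look in the newest picture that a camera, given by its name, has taken for a name from the list of things; names that differ only in an ending like _2 or _b are one class to them, and where a whole thing is asked for, a point or a joint stands for the part that bears it (a point fixed in the world has none). Each returns a list of dicts, best first, with "p" (0 to 1); they miss things now and then, are a little off and sometimes report something else, mostly with a low value. They report only what shows in the picture. A call takes as long as a camera call. They do not tell look-alikes from the thing itself.
- env.cut_out(camera, name): "region" (400x640 bool, what is visible of it).
- env.pinpoint(camera, name): "location" ([x, y, z] in m, in world coordinates, good to about 4 mm: a listed point, or the origin of a listed thing).
The state is a dict: "time": time; "qpos": joint angles; "dq": joint speeds; "joint_torque": joint torques, N m; "position": TCP position; "ee_rot": TCP orientation; "wrist_force": force on the tool from outside, world axes, zero at the start; "ft_torque": the same for the moment, N m; "opening": finger opening in m; "grasp_force": force on a finger pad.
Only numpy, scipy, OpenCV 4.12 (cv2) and the standard library are available. Lean on these libraries where they do the work, as an engineer would, in place of code of your own. Each camera call takes 0.05 s, during which the arm holds its last target. There are 200 camera calls.

### The job

The lights on the wreath need fresh batteries: open its battery pack. With the fingertips, press the orange snap tab all the way down so that the white cover is released, then push the cover by its ridge along its rails, away from the wreath, and off the open end of the pack, so that it comes to lie flat beside the pack. Only touch and push: do not lift the cover, and leave the fresh cells, the tin and the scissors where they are.

Things in the scene. Friction and masses are not known exactly. Their poses are not given: they have to be found in the camera images.
- pack: Fixed 9 mm plywood board with a low black battery pack (92 mm in x, 120 mm in y, centred on the origin) screwed on it and a wreath beside it. Origin on the table under the pack's middle. x points across the rails, away from the orange tab; y along the rails, the way the cover slides off; z up. Board from x -120 to 120, y -335 to 100 mm; the tab's housing reaches to x -84 mm
- wreath (a point): Centre of the green wreath (200 mm across, up to 60 mm above the table), fixed to the board, 215 mm from the pack's origin on its -y side
- seat (a point): Centre of the cover's seat, 28 mm above the table. Rails along both sides (34 to 46 mm from the middle) hold the cover under lips whose tops are 35 mm above the table; they end 12 mm short of the open end. The wall behind the cover is 28 mm high, with a steel leaf spring on it up to 30.5 mm
- exit_end (a point): Middle of the open +y end of the rails, 60 mm from the pack's origin, 28 mm above the table. Here the cover slides out over a slope, between two cheeks 34 mm high that reach 30 mm on. It stays level until about 100 mm from its seat, then tips; push its rear edge 20 to 30 mm past this end and it lies flat. Free place for it: 190 mm along y from here, 80 mm to either side
- tab_pad (a point): Centre of the flat top of the orange snap tab, 28 x 28 mm, beside the pack at x -64, y +10 mm of the pack's frame. Its top is 46 mm above the table at rest, 38 mm when fully down: always above the rails' lips, so a wide finger may overlap them
- tab (a joint): How far the tab is pressed straight down: 0 (up, latched) to 0.008 m (fully down). Sprung: under 10 N presses it fully. Past 0.006 m its nose leaves the notch in the cover's edge and the leaf spring shoves the cover about 9 mm or a little more along +y. Then the finger may go: the tab rises part way, stays under the cover, and the cover stays released
- cover: Loose white plastic plate, 76 mm (x, across the rails) by 108 mm (y) by 3 mm, about 60 g. Origin at the centre of its underside, axes as the pack's. At the start it lies on the seat, its origin within 1 mm of point seat. A push ridge stands along its rear (-y) edge. Once released it slides along +y under a few newtons
- cover_ridge (a point): Middle of the top edge of the ridge's upright rear face. Ridge 60 mm wide (x); its rear face is flush with the cover's rear edge, 54 mm behind the cover's origin; its top is 15 mm above the cover's underside (43 mm above the table when seated). Its front slopes, so it cannot be gripped. Behind it there is free room for a finger down to 31 mm above the table
- cell_a: Fresh green and copper coloured AA cell standing on the table, 14.5 mm across, 50 mm high, 25 g. Origin at the centre of its underside. Leave it alone
- cell_b: The other fresh AA cell, alike. Leave it alone
- tin: Round blue ribbon tin with a gold lid on the table, 75 mm across, 36 mm high, 150 g. Origin at the centre of its underside. Leave it alone
- scissors: Scissors with a black and a red handle ring lying on the table, about 155 mm long, 9 mm high. Origin near the pivot, on the table; blades along +x. Leave them alone
Things that resemble listed ones, but are neither listed nor needed, are in the scene too. There is more than one size of the cover; the one meant has the size given above.

How it is judged:
On the way:
1. the snap tab is pressed down (value of joint tab above 0.006 m), for 0.05 s.
At the end, for the whole second after the job is handed in: The cover lies at rest off the +y end of the pack, its middle lower than 20 mm above the table and 100 to 300 mm from the middle of the pack along the rails, flat to within 0.2 rad (height (world z) of cover below 0.02 m and (angle between cover's own z axis and vertical below 0.2 rad or angle between cover's own z axis and vertical above 2.94 rad) and y of cover in the frame of pack between 0.1 and 0.3 m and linear speed of cover below 0.02 m/s); the robot touches nothing.
It fails at once if the cover is lifted (its origin more than 50 mm above the table) (height (world z) of cover above 0.05 m).
It fails at once if a fresh cell is shifted more than 20 mm or tipped (distance of any of cell_a, cell_b from where it was at the start of the episode above 0.02 m or angle between any of cell_a, cell_b's own z axis and vertical above 0.3 rad).
It fails at once if the tin is shifted more than 20 mm or tipped (distance of tin from where it was at the start of the episode above 0.02 m or angle between tin's own z axis and vertical above 0.3 rad).
It fails at once if the scissors are shifted more than 20 mm (distance of scissors from where it was at the start of the episode above 0.02 m).
It also fails if it takes over 42 s, if anything falls off the work surface, if the arm or the gripper's body presses on something with over 40 N, if the wrist force passes 120 N, or if a joint passes its speed limit or range.

## Working session

There is one attempt and no reset: what is moved stays moved. The work goes in short steps, Python scripts to look and compute and a tool call to move; the robot and the scene stay as the last step left them, time stands still between calls to the robot, and variables do not carry over. Pictures are saved under pics/ and viewed, at most 10 in all, crops included, and the job is handed in when it is done.

Besides the shell and the picture viewer there is one more tool, called in YAML: its name, and indented under it one key for each argument. play_rows: Moves the arm, as the interface text tells. Its arguments: {"type":"object","properties":{"increments":{"type":"array"},"newtons":{"type":"number"}},"required":["increments"]}

```bash
mkdir -p pics; ls; python3 - <<'E'
from station import env
import cv2,numpy as np
s=env.sense();print(s['time'],s['position'],s['ee_rot'],s['opening'])
ims=[]
for c in ("scene","side"):
    im,d=env.get_image(c);cv2.imwrite(f'pics/{c}0.png',im)
    for n in ("pack","wreath","seat","exit_end","tab_pad","cover","cover_ridge","cell_a","tin","scissors"):
        for r in env.pinpoint(c,n)[:3]: print(c,n,round(r['p'],2),np.round(r['location'],4))
E
```

```text
pics
0.0 [5.24695125e-01 5.66628934e-05 2.30462302e-01] [-2.22056255e+00 -2.22057433e+00  1.64708235e-03] 0.0856850294003738
scene pack 0.9 [ 0.5116 -0.0378 -0.0055]
scene wreath 0.9 [ 0.5237 -0.2573  0.0294]
scene seat 0.89 [ 0.5118 -0.0449  0.0304]
scene exit_end 0.62 [0.509  0.0167 0.0303]
scene tab_pad 0.79 [ 0.4467 -0.0347  0.0446]
scene tab_pad 0.35 [ 0.5117 -0.0438  0.0273]
scene cover 0.84 [ 0.51   -0.0401  0.0281]
scene cover 0.82 [ 8.118e-01 -1.174e-01 -7.000e-04]
scene cover 0.61 [ 0.8022  0.174  -0.0012]
scene cover_ridge 0.85 [ 0.7459 -0.0746  0.0236]
scene cover_ridge 0.84 [0.8636 0.1327 0.0232]
scene cover_ridge 0.75 [ 0.5174 -0.0908  0.0485]
scene cell_a 0.5 [ 0.6919  0.0042 -0.0009]
scene cell_a 0.45 [0.6317 0.146  0.0032]
scene tin 0.73 [0.361  0.0868 0.0007]
scene scissors 0.74 [0.4487 0.2958 0.0016]
side pack 0.82 [ 0.5109 -0.0396  0.0008]
side pack 0.32 [ 0.5124 -0.0411  0.0264]
side wreath 0.83 [ 0.528  -0.2535  0.03  ]
side wreath 0.35 [0.6388 0.1417 0.0008]
side seat 0.61 [ 0.5077 -0.039   0.0281]
side seat 0.28 [0.6385 0.1398 0.0023]
side exit_end 0.68 [0.5059 0.0189 0.0267]
side exit_end 0.63 [ 0.5185 -0.0908  0.0439]
side tab_pad 0.47 [ 0.5264 -0.254   0.0291]
side cover 0.9 [ 0.7997  0.1732 -0.    ]
side cover 0.7 [ 0.8134 -0.1135 -0.0017]
side cover 0.57 [ 0.512  -0.0352  0.0299]
side cover_ridge 0.82 [ 0.7451 -0.0706  0.0214]
side cover_ridge 0.74 [ 0.5199 -0.0935  0.0427]
side cover_ridge 0.73 [0.8678 0.1361 0.0235]
side cell_a 0.53 [0.6891 0.006  0.0026]
side cell_a 0.46 [0.6374 0.1417 0.0017]
side tin 0.98 [0.3652 0.0907 0.0005]
side tin 0.17 [ 0.512  -0.037   0.0263]
side scissors 0.6 [4.460e-01 2.964e-01 1.000e-04]
```

View pics/scene0.png

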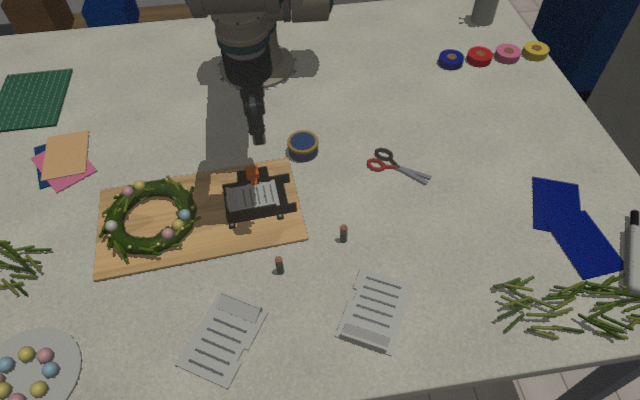

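View pics/side0.png

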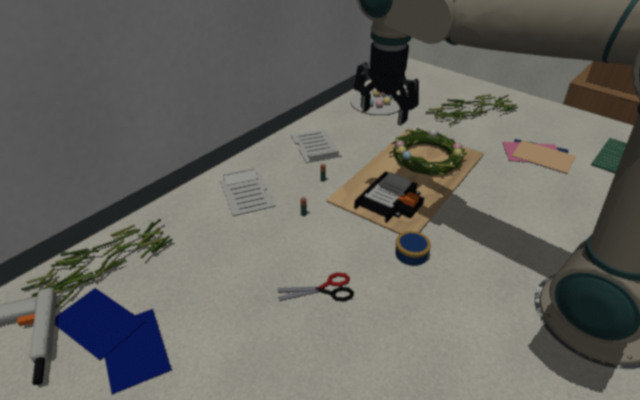

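The scene view shows the pack around pixel (258,198), with the orange tab at (253,175) and the wreath to its left. The two big plates at (225,340) and (373,312) are look-alike covers. The exit area is clear, with the tin at (303,145) and the cells at (343,233) and (279,265). The side view agrees. Next I'll refine with the wrist camera.

```bash
python3 - <<'E'
from station import env
import cv2,numpy as np
im,d=env.get_image("wrist");cv2.imwrite('pics/wrist0.png',im)
for n in ("pack","wreath","seat","exit_end","tab_pad","cover","cover_ridge","tin"):
    for r in env.pinpoint("wrist",n)[:2]: print(n,round(r['p'],2),np.round(r['location'],4))
print(env.camera_params("wrist"))
E
```

```text
exit_end 0.97 [0.5094 0.021  0.0273]
tab_pad 0.6 [ 0.4532 -0.037   0.0477]
cover 0.94 [ 8.145e-01 -1.136e-01  7.000e-04]
cover 0.8 [ 0.5096 -0.0398  0.0291]
cover_ridge 0.79 [0.8664 0.139  0.0215]
cover_ridge 0.75 [ 0.5174 -0.0908  0.0406]
tin 0.73 [0.3644 0.0939 0.0011]
{'vertical_fov': 67.82607702241857, 'cx': 318.00106748463634, 'cy': 197.83189962493807, 'origin': array([0.52500442, 0.06575865, 0.37475899]), 'attitude': array([-0.26157278,  0.00026315, -0.00046708])}
```

View pics/wrist0.png

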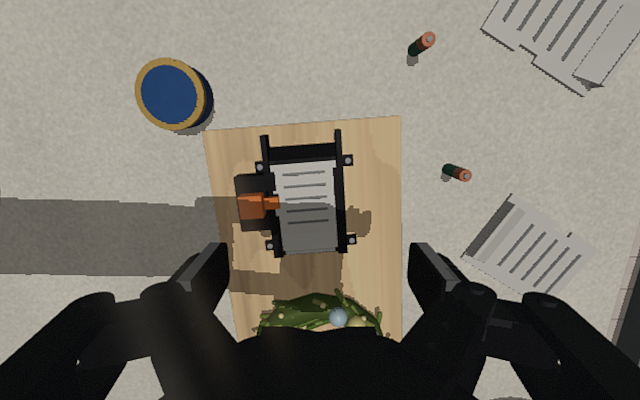

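The wrist view shows the pack upright with its open end at the top. The orange pad is at about (252,206) and the white cover at (307,205). I'll measure the pad and the board's edges from depth.

```bash
cat > h.py <<'E'
from station import env
import cv2,numpy as np
from scipy.spatial.transform import Rotation as R
def cloud(c):
    p=env.camera_params(c); im,d=env.get_image(c)
    f=200/np.tan(np.radians(p['vertical_fov']/2)); v,u=np.mgrid[:400,:640]
    P=np.stack([(u-p['cx'])/f*d,-(v-p['cy'])/f*d,-d],-1)
    return im,d,P@R.from_rotvec(p['attitude']).as_matrix().T+p['origin'],p
E
python3 - <<'E'
from h import *
im,d,W,p=cloud('wrist'); print([k for k in p])
hsv=cv2.cvtColor(im,cv2.COLOR_BGR2HSV)
o=(hsv[...,0]>4)&(hsv[...,0]<16)&(hsv[...,1]>170)&(d>0)
o[:,:220]=0;o[:,290:]=0
z=W[...,2];t=o&(z>.04)&(z<.052)
print(o.sum(),t.sum(),np.percentile(W[t],[2,50,98],axis=0).round(4))
X=W[...,0];Y=W[...,1]
wd=(z>.003)&(z<.014)&(X>.35)&(X<.7)&(Y<.1)&(Y>-.12)
# board's side edges -> yaw and mid line
for y0 in (-.1,-.05,0,.03):
    m=wd&(abs(Y-y0)<.006); print(y0,X[m].min().round(4),X[m].max().round(4))
for x0 in (.42,.5,.58,.61):
    m=wd&(abs(X-x0)<.006); print(x0,Y[m].max().round(4))
m=(z>.037)&(z<.05)&(X>.47)&(X<.56)&(Y<-.07)&(Y>-.12); print('ridge',m.sum(),np.percentile(W[m],[2,50,98],axis=0).round(4) if m.any() else '')
m=(z>.023)&(z<.036)&(X>.48)&(X<.54)&(Y<-.06)&(Y>-.12)&(hsv[...,2]>100)
E
```

```text
['vertical_fov', 'cx', 'cy', 'origin', 'attitude']
528 302 [[ 0.4417 -0.0451  0.0407]
 [ 0.4551 -0.0293  0.0466]
 [ 0.4615 -0.019   0.0485]]
-0.1 0.3549 0.6359
-0.05 0.3925 0.6435
0 0.3885 0.6848
0.03 0.3868 0.6263
0.42 0.0545
0.5 0.0603
0.58 0.0671
0.61 0.0682
ridge 660 [[ 0.486  -0.0921  0.0371]
 [ 0.5163 -0.0839  0.0408]
 [ 0.5454 -0.0751  0.0449]]
```

Pack origin is about (0.511,-0.039), yaw 4.1°. Once the tool is turned -4.1° about its z, tool x is the pack's y and tool y is the pack's x. From the TCP, the tab is 8.0 cm away in -y and 2.8 cm in -x.

play_rows:
  increments:
    - [0, 0, 0, 0, 0, -4.1, 0]
    - [-0.7, -2, 1, 0, 0, 0, 0]
    - [-0.7, -2, 2, 0, 0, 0, 0]
    - [-0.7, -2, 2, 0, 0, 0, 0]
    - [-0.7, -2, 2, 0, 0, 0, 0]
    - [0, 0, 2.5, 0, 0, 0, 0]
    - [0, 0, 2.5, 0, 0, 0, 0]
    - [0, 0, 2, 0, 0, 0, 0]
    - [0, 0, 2, 0, 0, 0, 0]
    - [0, 0, 0, 0, 0, 0, 0]
    - [0, 0, 0, 0, 0, 0, 0]
  newtons: 40

```text
time: 2.7
position: [0.4474, -0.0337, 0.0718]
ee_rot: [2.141, 2.299, 0.0]
wrist_force: [0.4, 0.5, 0.7]
opening: -0.0001
grasp_force: 0.0
```

```bash
python3 - <<'E'
from h import *
s=env.sense();print(s['time'],s['position'],s['ee_rot'],s['opening'],s['wrist_force'])
im,d,W,p=cloud('wrist');sc=env.get_image('scene')[0]
b=cv2.resize(sc[140:250,180:340],(640,440))
cv2.imwrite('pics/a.png',cv2.resize(np.vstack([im[60:],b]),(480,585)))
E
```

```text
2.7 [ 0.44737253 -0.03366244  0.07181721] [2.14052916e+00 2.29942073e+00 3.18034173e-05] -0.00010150781436959083 [0.43134731 0.52664752 0.6532814 ]
```

View pics/a.png

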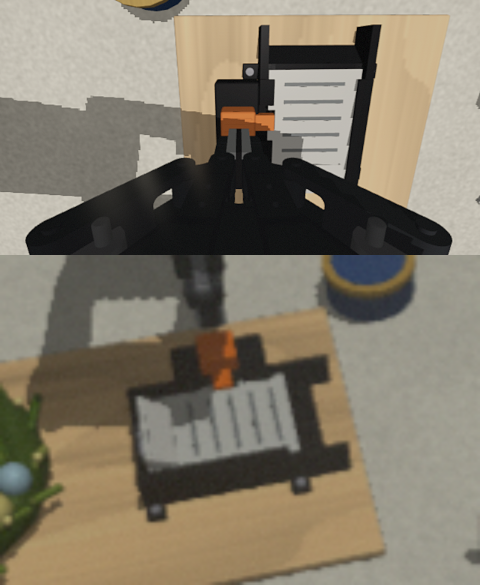

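The shut fingertips are over the orange pad: in the top panel the pad is at (238,120) and the tips at (238,140). Now I'll press it.

play_rows:
  increments:
    - [0, 0, 1, 0, 0, 0, 0]
    - [0, 0, 1, 0, 0, 0, 0]
    - [0, 0, 0.4, 0, 0, 0, 0]
    - [0, 0, 0.3, 0, 0, 0, 0]
    - [0, 0, 0.3, 0, 0, 0, 0]
    - [0, 0, 0.2, 0, 0, 0, 0]
    - [0, 0, 0.2, 0, 0, 0, 0]
    - [0, 0, 0, 0, 0, 0, 0]
    - [0, 0, 0, 0, 0, 0, 0]
    - [0, 0, 0, 0, 0, 0, 0]

```text
time: 3.8
position: [0.4473, -0.0337, 0.0379]
ee_rot: [2.14, 2.299, -0.0]
wrist_force: [-4.7, 0.6, 7.3]
opening: 0.0003
grasp_force: 3.7
```

```bash
cat > r.py <<'E'
from h import *
im=env.get_image('scene')[0]; env.get_image('side'); env.get_image('wrist')
print(env.sense()['time'],env.sense()['wrist_force'])
c,s=np.cos(.0716),np.sin(.0716)
for k in ('scene','side','wrist'):
    for n in ('cover_ridge','cover'):
        for r in env.pinpoint(k,n)[:3]:
            l=np.array(r['location']); q=l-[.511,-.039,0]
            if abs(q[0])<.1 : print(k,n,round(r['p'],2),np.round([c*q[0]+s*q[1],-s*q[0]+c*q[1],l[2]],4))
E
python3 r.py
```

```text
3.95 [-5.24901856  0.36098515  8.02435903]
scene cover_ridge 0.59 [ 0.0053 -0.0433  0.0444]
scene cover 0.73 [0.0009 0.0105 0.0287]
side cover_ridge 0.97 [ 0.0076 -0.0441  0.0419]
side cover 0.93 [0.0026 0.0107 0.0287]
wrist cover_ridge 0.67 [ 0.0004 -0.0433  0.046 ]
wrist cover 0.82 [0.0009 0.0075 0.0288]
```

The cover is released; it has moved about +10 mm. I'll lift, go behind the ridge and come down.

play_rows:
  increments:
    - [0, 0, -1, 0, 0, 0, 0]
    - [0, 0, -2, 0, 0, 0, 0]
    - [0, 0, -2, 0, 0, 0, 0]
    - [-1.4, 1.1, 0, 0, 0, 0, 0]
    - [-1.4, 1.1, 0, 0, 0, 0, 0]
    - [-1.4, 1.1, 0, 0, 0, 0, 0]
    - [-1.4, 1.1, 0, 0, 0, 0, 0]
    - [-1.4, 1.1, 0, 0, 0, 0, 0]
    - [-1.4, 1.0, 0, 0, 0, 0, 0]
    - [0, 0, 1.5, 0, 0, 0, 0]
    - [0, 0, 1.5, 0, 0, 0, 0]
    - [0, 0, 1.0, 0, 0, 0, 0]
    - [0, 0, 0.8, 0, 0, 0, 0]
    - [0, 0, 0.6, 0, 0, 0, 0]
    - [0, 0, 0, 0, 0, 0, 0]
    - [0, 0, 0, 0, 0, 0, 0]

```text
time: 5.85
position: [0.5183, -0.1127, 0.0336]
ee_rot: [2.14, 2.299, 0.0]
wrist_force: [0.1, 0.7, -0.3]
opening: 0.0
grasp_force: 0.0
```

```bash
python3 r.py; python3 - <<'E'
from h import *
im=env.get_image('wrist')[0];sc=env.get_image('side')[0]
b=cv2.resize(sc[120:250,320:480],(640,520))
cv2.imwrite('pics/b.png',cv2.resize(np.vstack([im[60:],b]),(440,590)))
E
```

```text
6.0 [-0.5223864   0.53098464  0.23203529]
scene cover_ridge 0.76 [ 0.0056 -0.0446  0.0445]
scene cover 0.67 [0.0032 0.0073 0.0273]
side cover_ridge 0.66 [0.     0.0003 0.0273]
side cover 0.88 [0.0034 0.0068 0.0321]
wrist cover_ridge 0.62 [ 0.0005 -0.0472  0.0448]
wrist cover 0.69 [-0.0017  0.0092  0.0277]
```

View pics/b.png

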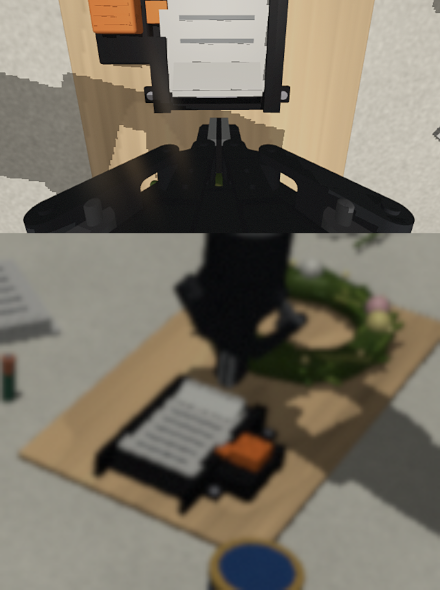

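The fingers are centred behind the ridge: tip at (217,125), cover rear edge at (217,90). I'll push in stages, starting with 9 cm.

play_rows:
  increments:
    - [0.5, 0, 0, 0, 0, 0, 0]
    - [0.5, 0, 0, 0, 0, 0, 0]
    - [0.5, 0, 0, 0, 0, 0, 0]
    - [0.5, 0, 0, 0, 0, 0, 0]
    - [0.5, 0, 0, 0, 0, 0, 0]
    - [0.5, 0, 0, 0, 0, 0, 0]
    - [0.5, 0, 0, 0, 0, 0, 0]
    - [0.5, 0, 0, 0, 0, 0, 0]
    - [0.5, 0, 0, 0, 0, 0, 0]
    - [0.5, 0, 0, 0, 0, 0, 0]
    - [0.5, 0, 0, 0, 0, 0, 0]
    - [0.5, 0, 0, 0, 0, 0, 0]
    - [0.5, 0, 0, 0, 0, 0, 0]
    - [0.5, 0, 0, 0, 0, 0, 0]
    - [0.5, 0, 0, 0, 0, 0, 0]
    - [0.5, 0, 0, 0, 0, 0, 0]
    - [0.5, 0, 0, 0, 0, 0, 0]
    - [0.5, 0, 0, 0, 0, 0, 0]
    - [0, 0, 0, 0, 0, 0, 0]

```text
time: 8.3
position: [0.5113, -0.0221, 0.033]
ee_rot: [-2.139, -2.3, -0.0]
wrist_force: [-0.3, 0.2, -0.6]
opening: 0.0003
grasp_force: 0.0
```

```bash
python3 r.py
```

```text
8.45 [-0.18782605 -0.47752778 -1.10064909]
scene cover_ridge 0.65 [0.0041 0.0325 0.0467]
scene cover 0.85 [0.0006 0.0844 0.0273]
wrist cover_ridge 0.72 [0.0024 0.027  0.0452]
wrist cover 0.96 [-0.0013  0.08    0.0237]
```

play_rows:
  increments:
    - [0.4, 0, 0, 0, 0, 0, 0]
    - [0.4, 0, 0, 0, 0, 0, 0]
    - [0.4, 0, 0, 0, 0, 0, 0]
    - [0.4, 0, 0, 0, 0, 0, 0]
    - [0.4, 0, 0, 0, 0, 0, 0]
    - [0.4, 0, 0, 0, 0, 0, 0]
    - [0.4, 0, 0, 0, 0, 0, 0]
    - [0, 0, 0, 0, 0, 0, 0]

```text
time: 9.55
position: [0.5095, 0.0057, 0.0332]
ee_rot: [-2.139, -2.3, -0.0]
wrist_force: [-0.7, 0.4, 1.2]
opening: 0.0004
grasp_force: 0.0
```

```bash
python3 r.py; python3 - <<'E'
from h import *
im=env.get_image('wrist')[0];sc=env.get_image('side')[0]
b=cv2.resize(sc[120:250,320:480],(640,520))
cv2.imwrite('pics/c.png',cv2.resize(np.vstack([im[:340],b]),(440,590)))
E
```

```text
9.7 [-0.28869621  0.80469109 -0.02412916]
scene cover_ridge 0.56 [0.0042 0.0585 0.0474]
scene cover 0.59 [0.0002 0.1074 0.0137]
side cover_ridge 0.8 [0.0068 0.0599 0.0436]
side cover_ridge 0.63 [-0.0006  0.0565  0.0271]
side cover 0.63 [0.0025 0.1087 0.018 ]
wrist cover_ridge 0.91 [0.0008 0.0581 0.044 ]
wrist cover 0.8 [0.0012 0.1056 0.0106]
```

View pics/c.png

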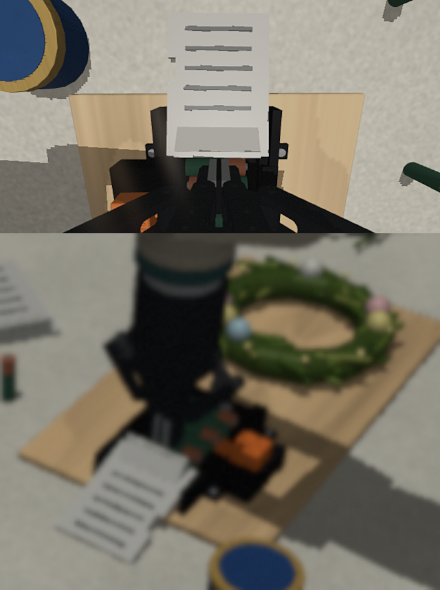

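The cover has tipped nose-down: its rear ridge is at (217,140) in the wrist view and it is still straight between the cheeks. I'll continue pushing.

play_rows:
  increments:
    - [0.4, 0, 0, 0, 0, 0, 0]
    - [0.4, 0, 0, 0, 0, 0, 0]
    - [0.4, 0, 0, 0, 0, 0, 0]
    - [0.4, 0, 0, 0, 0, 0, 0]
    - [0.4, 0, 0, 0, 0, 0, 0]
    - [0.4, 0, 0, 0, 0, 0, 0]
    - [0.4, 0, 0, 0, 0, 0, 0]
    - [0, 0, 0, 0, 0, 0, 0]

```text
time: 10.9
position: [0.5076, 0.0333, 0.0333]
ee_rot: [2.14, 2.3, 0.0]
wrist_force: [0.1, 0.5, 0.2]
opening: 0.0006
grasp_force: 0.0
```

```bash
python3 r.py; python3 - <<'E'
from h import *
im=env.get_image('wrist')[0];sc=env.get_image('side')[0]
b=cv2.resize(sc[120:250,320:480],(640,520))
cv2.imwrite('pics/d.png',cv2.resize(np.vstack([im[:340],b]),(440,590)))
E
```

```text
11.05 [ 0.05178856  0.02704669 -0.38250055]
scene cover_ridge 0.66 [0.0041 0.0707 0.0328]
scene cover 0.78 [0.0034 0.124  0.0095]
side cover_ridge 0.87 [0.0071 0.071  0.0295]
side cover_ridge 0.74 [-0.0002  0.1234  0.0082]
side cover 0.97 [-0.0014  0.1237  0.0094]
wrist cover_ridge 0.6 [0.0013 0.0699 0.0302]
wrist cover 0.88 [0.0004 0.1222 0.0039]
```

View pics/d.png

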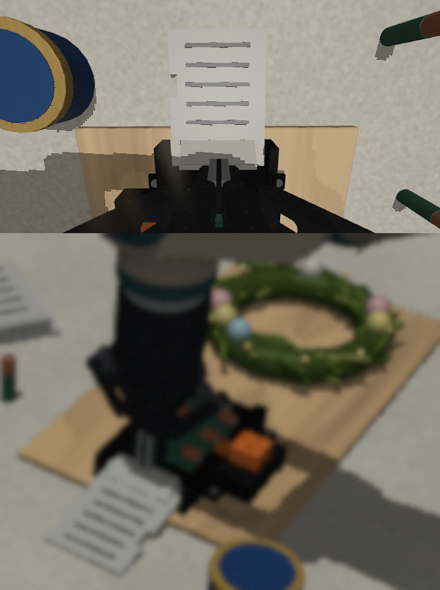

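The fingers passed over the ridge, whose top is now about 30 mm high at y≈71. I'll back up and measure the slope and cover profile.

play_rows:
  increments:
    - [0, 0, -1, 0, 0, 0, 0]
    - [-1, 0, -2, 0, 0, 0, 0]
    - [-2, 0, -2, 0, 0, 0, 0]
    - [-2, 0, -2, 0, 0, 0, 0]
    - [-2, 0, -2, 0, 0, 0, 0]
    - [-2, 0, -2, 0, 0, 0, 0]
    - [0, 0, 0, 0, 0, 0, 0]
    - [0, 0, 0, 0, 0, 0, 0]

```text
time: 12.25
position: [0.5141, -0.0568, 0.1436]
ee_rot: [2.141, 2.298, 0.001]
wrist_force: [-0.8, 0.2, 0.6]
opening: 0.0001
grasp_force: 0.0
```

```bash
python3 r.py; cat > prof.py <<'E'
from h import *
im,d,W,p=cloud('wrist'); c,s=np.cos(.0716),np.sin(.0716)
X=W[...,0]-.511;Y=W[...,1]+.039;px=c*X+s*Y;py=-s*X+c*Y
for y in np.arange(.03,.21,.004):
    o=[]
    for x0 in (-.02,0,.02):
        m=(abs(px-x0)<.004)&(abs(py-y)<.002)&(d>0)
        o.append(round(float(np.median(W[m][:,2]))*1000,1) if m.any() else None)
    print(round(y*1000),o)
cv2.imwrite('pics/e.png',im)
E
python3 prof.py
```

```text
12.4 [ 0.25335044 -0.2249522   0.05929886]
scene cover_ridge 0.62 [0.0025 0.0688 0.0307]
scene cover 0.69 [0.0006 0.1243 0.0077]
side cover_ridge 0.71 [0.0065 0.0691 0.0301]
side cover 0.95 [0.002  0.1241 0.0059]
wrist cover_ridge 0.82 [0.0017 0.0724 0.0308]
wrist cover 0.66 [0.0012 0.1217 0.0069]
30 [24.7, 25.4, 25.5]
34 [21.4, 21.3, 21.6]
38 [26.5, 26.1, 26.5]
42 [27.0, 27.4, 27.0]
46 [25.9, 26.0, 25.8]
50 [12.9, 13.1, 13.1]
54 [13.2, 12.9, 13.0]
58 [28.9, 28.5, 28.8]
62 [26.6, 26.5, 27.0]
66 [20.8, 21.3, 21.1]
70 [22.7, 22.1, 20.4]
74 [31.1, 31.1, 31.1]
78 [27.5, 27.6, 27.8]
82 [24.6, 24.6, 24.7]
86 [21.9, 21.5, 21.7]
90 [18.4, 18.8, 18.7]
94 [16.0, 16.0, 16.1]
98 [15.4, 15.6, 15.4]
102 [14.7, 14.4, 14.7]
106 [14.7, 14.3, 14.5]
110 [13.7, 13.6, 13.6]
114 [13.1, 13.2, 13.1]
118 [12.3, 12.6, 12.5]
122 [12.1, 12.1, 12.1]
126 [11.3, 11.2, 11.3]
130 [10.5, 10.7, 10.6]
134 [10.3, 10.0, 10.4]
138 [9.9, 9.6, 9.6]
142 [9.1, 8.8, 8.7]
146 [None, None, None]
150 [None, None, None]
154 [None, None, None]
158 [None, None, None]
162 [None, None, None]
166 [None, None, None]
170 [None, None, None]
174 [None, None, None]
178 [None, None, None]
182 [None, None, None]
186 [None, None, None]
190 [None, None, None]
194 [None, None, None]
198 [None, None, None]
202 [None, None, None]
206 [None, None, None]
```

The cover is already off (tilt about 0.145 rad, middle near y 123), but its rear is only 12 mm past the end. I'll tilt the tool 30° so its front corner can sit lower behind the ridge and clear the sill.

play_rows:
  increments:
    - [2.4, 0, 2, 0, 0, 0, 0]
    - [2.4, 0, 2, 0, 0, 0, 0]
    - [2.5, 0, 2, 0, 0, 0, 0]
    - [0, 0, 0, 0, -7.5, 0, 0]
    - [0, 0, 0, 0, -7.5, 0, 0]
    - [0, 0, 0, 0, -7.5, 0, 0]
    - [0, 0, 0, 0, -7.5, 0, 0]
    - [0, 0, 0, 0, 0, 0, 0]
    - [0, 0, 0, 0, 0, 0, 0]

```text
time: 13.65
position: [0.5088, 0.0165, 0.0829]
ee_rot: [1.85, 1.991, -0.495]
wrist_force: [0.0, -0.1, 0.1]
opening: -0.0
grasp_force: 0.0
```

```bash
cat > w.py <<'E'
from h import *
s_=env.sense();t=s_['position'];M=R.from_rotvec(s_['ee_rot']).as_matrix()
Rz=R.from_euler('z',.0716).as_matrix()
print(s_['time'],Rz.T@(t-[.511,-.039,0]),s_['wrist_force']);print((Rz.T@M).round(3))
E
python3 w.py
```

```text
13.65 [0.00172779 0.05550734 0.08290474] [ 0.04275932 -0.11393058  0.11086915]
[[-0.002  1.    -0.   ]
 [ 0.867  0.001 -0.498]
 [-0.498 -0.001 -0.867]]
```

play_rows:
  increments:
    - [0.6, 0, 1.1, 0, 0, 0, 0]
    - [0.6, 0, 1.1, 0, 0, 0, 0]
    - [0.6, 0, 1.0, 0, 0, 0, 0]
    - [0.4, 0, 0.7, 0, 0, 0, 0]
    - [0.2, 0, 0.35, 0, 0, 0, 0]
    - [0, 0, 0, 0, 0, 0, 0]
    - [0, 0, 0, 0, 0, 0, 0]

```text
time: 14.35
position: [0.5091, 0.0155, 0.0348]
ee_rot: [1.85, 1.987, -0.495]
wrist_force: [0.2, 0.4, 0.9]
opening: -0.0002
grasp_force: 0.0
```

```bash
python3 w.py; python3 r.py|grep -v nothing
```

```text
14.35 [0.00204892 0.05445497 0.03478959] [0.24075719 0.43177537 0.88351958]
[[ 0.     1.     0.   ]
 [ 0.866 -0.    -0.5  ]
 [-0.5    0.001 -0.866]]
14.5 [ 0.40353185 -0.62794507 -0.50988659]
scene cover_ridge 0.96 [0.0058 0.0701 0.0315]
side cover_ridge 0.82 [0.0078 0.0708 0.0297]
side cover 0.75 [0.0029 0.1248 0.0096]
wrist cover_ridge 0.79 [0.0028 0.0724 0.03  ]
wrist cover 0.94 [-0.0011  0.1236  0.0054]
```

play_rows:
  increments:
    - [0.3, 0, 0, 0, 0, 0, 0]
    - [0.3, 0, 0, 0, 0, 0, 0]
    - [0.3, 0, 0, 0, 0, 0, 0]
    - [0.3, 0, 0, 0, 0, 0, 0]
    - [0.3, 0, -0.1, 0, 0, 0, 0]
    - [0.3, 0, -0.1, 0, 0, 0, 0]
    - [0.3, 0, -0.1, 0, 0, 0, 0]
    - [0.3, 0, -0.1, 0, 0, 0, 0]
    - [0.3, 0, -0.1, 0, 0, 0, 0]
    - [0, 0, 0, 0, 0, 0, 0]

```text
time: 15.8
position: [0.5079, 0.0411, 0.0269]
ee_rot: [1.849, 1.985, -0.495]
wrist_force: [-0.5, -3.7, 8.3]
opening: 0.0004
grasp_force: 3.8
```

```bash
python3 w.py; python3 r.py
```

```text
15.8 [0.00264939 0.08006662 0.02688062] [-0.52580418 -3.74089187  8.30737122]
[[ 0.001  1.     0.002]
 [ 0.865 -0.    -0.502]
 [-0.502  0.002 -0.865]]
15.95 [ 0.27158684 -3.30079664  8.3317658 ]
scene cover_ridge 0.85 [0.0063 0.0903 0.0221]
scene cover 0.96 [0.0042 0.1422 0.0029]
side cover_ridge 0.63 [0.0051 0.0918 0.0271]
side cover 0.7 [0.0049 0.1444 0.007 ]
wrist cover_ridge 0.59 [0.0012 0.0892 0.026 ]
wrist cover 0.63 [-0.0003  0.1476  0.0029]
```

Rear edge is now at about y 90. I'll retract: back and up, well clear.

play_rows:
  increments:
    - [-0.5, 0, 0, 0, 0, 0, 0]
    - [-0.8, 0, -0.3, 0, 0, 0, 0]
    - [-1, 0, -1, 0, 0, 0, 0]
    - [-2, 0, -2, 0, 0, 0, 0]
    - [-2, 0, -2, 0, 0, 0, 0]
    - [-2, 0, -2, 0, 0, 0, 0]
    - [0, 0, 0, 0, 7.5, 0, 0]
    - [0, 0, 0, 0, 7.5, 0, 0]
    - [0, 0, 0, 0, 7.5, 0, 0]
    - [0, 0, 0, 0, 7.5, 0, 0]
    - [-2, 0, -3, 0, 0, 0, 0]
    - [-2, 0, -3, 0, 0, 0, 0]
    - [-1, 0, -2, 0, 0, 0, 0]
    - [0, 0, 0, 0, 0, 0, 0]
    - [0, 0, 0, 0, 0, 0, 0]
    - [0, 0, 0, 0, 0, 0, 0]

```text
time: 17.85
position: [0.5125, -0.0433, 0.2088]
ee_rot: [-2.138, -2.299, 0.002]
wrist_force: [-0.1, 0.3, -0.2]
opening: -0.0003
grasp_force: 0.0
```

```bash
python3 w.py; python3 r.py; python3 prof.py|awk 'NR>14&&NR%3==0'
```

```text
17.85 [ 0.00118    -0.00440223  0.2087642 ] [-0.13106884  0.34657236 -0.18840576]
[[-0.001  1.    -0.002]
 [ 1.     0.001  0.001]
 [ 0.001 -0.002 -1.   ]]
18.0 [-1.09061455 -0.14179542 -0.43739671]
scene cover_ridge 0.88 [0.0068 0.0942 0.0262]
scene cover 0.61 [0.0023 0.146  0.0041]
side cover_ridge 0.8 [0.0078 0.0893 0.0269]
side cover 0.6 [0.0005 0.1419 0.006 ]
wrist cover_ridge 0.68 [0.0025 0.0927 0.0265]
wrist cover 0.8 [0.0033 0.1445 0.005 ]
wrist cover 0.35 [-0.0013 -0.2155  0.0272]
86 [9.6, 9.9, 9.7]
98 [22.1, 22.0, 22.5]
110 [14.1, 14.3, 14.1]
122 [10.9, 10.4, 11.1]
134 [9.7, 9.8, 9.8]
146 [8.6, 8.2, 8.6]
158 [7.7, 7.5, 7.7]
170 [6.4, 6.5, 6.6]
182 [None, None, None]
194 [None, None, None]
206 [None, None, None]
```

View pics/e.png

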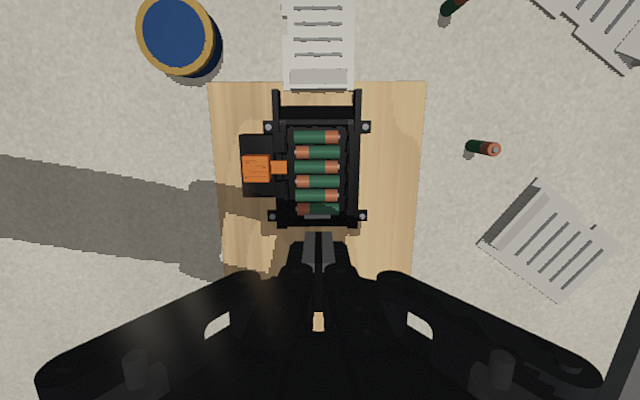

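The picture shows the cover off the pack's open end at (318,45). It lies nearly flat (about 0.09 rad), with its middle about 145 mm along the rails. The tin and cells are in place and the gripper is clear, so I'm handing in.

```bash
python3 -c "
from station import env
print(env.close_job())"
```

```text
the job is handed in; nothing more can be done
None
```

The battery pack is open and the job is handed in (no verdict was returned): the tab was pressed, and the cover lies nearly flat (about 0.09 rad) off the open end, its middle about 145 mm from the pack's middle, with the tin, cells and scissors not touched.

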